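Lift the top injection tray off its nested stack and make it up

TASK

Make up an injection tray. Take the top grey-blue tray off the nested stack without dragging the next tray up: its two tongues are caught in the tray below at the end away from the dark grip, so raise the grip end a little, draw the tray off towards that end until the tongues are out, and only then lift it. Lay it flat and square in the middle of the dark grey bench mat, stand the shielded syringe (white and grey cylinder) upright on its floor and let go, leaving the other two trays nested where they are and the lead pot and needle box undisturbed.

Things in the scene. Friction and masses are not known exactly. Their poses are not given: they have to be found in the camera images.
- tray_1_center (a point): Centre (25 mm above its underside) of the TOP tray, the one to take. Three alike: open grey-blue polymer trays, about 0.16 kg, 200 (x) x 130 (y) x 50 high. Upper 24 mm: boxed rim, 12 thick, upright faces. Below it a sloping body steps inwards, about 164 x 94 at its foot; floor 3 thick, flat inside about 158 x 88. x points from grip end to tongue end, z up. The grip end starts nearest the robot.
- tray_1_grip (a point): Middle of the top edge of the top tray's grip end (-x end; x = -94, 25 mm above the tray's centre), where the rim has a dark inlay 60 mm wide. Pinch the 12 mm thick rim here from above, one finger inside, one outside, tips less than 24 mm below this point: deeper, the outer finger also presses on the rim of the next tray. Axes as the tray's.
- tray_1_tongues (a point): Midway between the top tray's two tongues at its +x end (x = +90, 14 mm above its underside). They stand out 13 mm from the body under the rim, to x = +97, at y = +28 and -28, each 20 wide, 4 thick. Stacked, each sits in a window (24 wide, 8 high) through the rim of the tray below, 9 mm deep, with 2 mm play up and down: lifted straight up it hooks the next tray.
- tray_2_center (a point): Same point of the SECOND tray, 24 mm lower: rim rests on rim, body 1.5 mm clear inside the rim below. To free the top tray, tip it about its rim's bottom edge at the tongue end, grip end up 20 mm or more, and draw towards the grip end. If stopped, walls still block: raise a bit more, try again (free near 32 mm, 9 degrees; undrawn tongues bind past 50 mm). Drawn 20 mm, lift. This tray stays.
- tray_3_center (a point): Same point of the BOTTOM tray, screwed to the worktop as the base of the stack: it does not move. Its rim has two open notches in place of windows, so the second tray, nested in it 24 mm higher, is held down by its own weight alone and comes up at once if it is dragged.
- mat_top (a point): Centre of the upper face of the dark grey rubber bench mat fixed to the worktop, 250 (x) x 180 (y) x 3 thick, thin pale border line. The tray goes on it with its length along the mat's length, either way round.
- shield_center (a point): Centre (39 mm above its foot) of the shielded syringe: loose upright cylinder, 78 tall, about 0.34 kg. Upper part a white cap, 36 mm diameter, from 44 to 76 mm above the foot; lower part dark grey, 28 mm diameter. Grasp it round the white cap, whose middle is 21 mm above this point. z up.
- pig: Bystander: grey lead vial pot with white knob, 50 diameter x 92 high, origin at the centre of its underside; leave it standing.
- needles: Bystander: white and orange carton of needles, 62 x 92 x 48 high, origin at the centre of its underside; leave it.

How it is judged:
On the way, in this order (a step that is already met when the one before it is completed fails the run):
1. the top tray has been lifted clear of the stack and the second tray is still nested in the third (z of tray_1_center in the frame of tray_2_center above 0.06 m and z of tray_2_center in the frame of tray_3_center below 0.027 m and horizontal distance between tray_2_center and tray_3_center below 0.006 m), for 0.1 s.
2. the tray lies flat, square and at rest in the middle of the mat (within 25 mm and 0.2 rad) (horizontal distance between tray_1_center and mat_top below 0.025 m and z of tray_1_center in the frame of mat_top below 0.028 m and angle between tray_1_center's own z axis and vertical below 0.05 rad and angle between the x axis of tray_1_center and the x axis of mat_top, either way round below 0.2 rad and contact force between the fingers and tray_1 below 0.1 N), for 0.2 s.
At the end, for the whole second after the job is handed in: Top tray flat on the mat, centre within 25 mm and length within 0.2 rad of the mat's; shielded syringe upright on its floor (0.06 rad), both at rest and released; second tray still nested in the third (3 mm up, 6 mm sideways) (horizontal distance between tray_1_center and mat_top below 0.025 m and z of tray_1_center in the frame of mat_top below 0.028 m and angle between tray_1_center's own z axis and vertical below 0.05 rad and angle between the x axis of tray_1_center and the x axis of mat_top, either way round below 0.2 rad and x of shield_center in the frame of tray_1_center between -0.08 and 0.08 m and y of shield_center in the frame of tray_1_center between -0.045 and 0.045 m and z of shield_center in the frame of tray_1_center below 0.022 m and angle between shield_center's own z axis and vertical below 0.06 rad and linear speed of each of shield, tray_1 below 0.01 m/s and z of tray_2_center in the frame of tray_3_center below 0.027 m and horizontal distance between tray_2_center and tray_3_center below 0.006 m); the robot touches nothing.
It fails at once if the second tray is dragged up (its centre more than 6 mm, or tipped more than 0.06 rad) (height (world z) of tray_2_center above 0.055 m or angle between tray_2_center's own z axis and vertical above 0.06 rad).
It fails at once if the shielded syringe is knocked over (angle between shield_center's own z axis and vertical above 0.6 rad).
It fails at once if the lead pot or the needle box is moved more than 30 mm (distance of any of pig, needles from where it was at the start of the episode above 0.03 m).
It also fails if it takes over 69 s, if anything falls off the work surface, if the arm or the gripper's body presses on something with over 40 N, if the wrist force passes 120 N, or if a joint passes its speed limit or range.

ROBOT

A 7-joint arm with a two-finger parallel gripper is mounted at the origin on a cart in front of the work surface, level with it; the furniture and walls round the work are solid. World frame = base frame: x ahead of the robot, y to its left, z up, the work surface at z = 0. Lengths are in m, angles in rad, forces in N, time in s.
With the tool pointing down it reaches from about 0.425 to 0.925 m from the base axis. Payload 6.8 kg.
Tool frame: the origin (TCP) lies midway between the tips of the shut fingers; the grasp point (between the pads) lies r.grip_point_offset behind it (r.grip_point_offset is the distance from the TCP to the grasp point, in m); z points along the fingers, y is the direction in which the jaws open and shut (so a half turn about z gives the same grasp; the last joint's range is limited). The gripper opens to 85 mm and grips with 20 to 120 N. Pads are 22 mm wide; open, the fingers measure 114 mm over their backs; the gripper's body (76 mm by 85 mm) begins 54 mm behind the grasp point. The pads swing forward as they close: fully open they stand 13 mm farther back than shut.
Start: joints at [1.148, 0.477, 0.022, 1.555, -0.011, 1.109, -0.083], TCP at [0.209, -0.642, 0.231] pointing down, gripper open.
Joint ranges: [-2.96, 2.96], [-0.34, 2.1], [-1.41, 1.46], [0.24, 2.44], [-1.37, 4.51], [0.17, 1.92], [-2.96, 2.96]. Speed limits (rad/s): [2.39, 2.39, 3.14, 3.14, 3.14, 3.14, 3.14].

INTERFACE

Orientations are given as a rotation vector (axis times angle).
In Python, from bench import r gives the robot as it stands. The module is installed in compiled form; this text tells all that it offers.
- The arm moves only by the tool play_rows, never from a script. Its argument "deltas" is a list of rows, each a list of 3 entries, a list of its own where there are three numbers: the finger opening in mm, from 0 to 85.4, then the shift along the tool's x, y, z in mm, then the turn, a rotation vector about the tool's x, y, z in rad. A call has 1 to 8 rows; each row is the pose to reach, as a shift and turn from the pose measured when the call began, along the tool's axes at that moment; what a row does not reach only later rows make up. A row lasts 1/8 s, in which the tool goes at most 62.5 mm and 10.7 degrees, less where a joint would pass 70% of its speed; a pose out of reach is approached as far as the arm can. A call with a gripper value outside its range is refused whole. The fingers move at their own pace and stop on an object; "squeeze" is the grip in N (left out, the last holds). Time passes only in rows, so rows that repeat a pose let the fingers close. It gives the time, the measured TCP pose, the force and the opening at its end, in the units of the state.
- r.get_obs(): the state, without advancing time (a new reading comes with each control period).
- r.grab_frame(name): name is "scene" or "top" or "wrist"; returns (picture, depth): 480x640x3 uint8, red, green, blue; 480x640 float32, m along the optical axis (not along the pixel's ray), 0 where there is no reading.
- r.camera_model(name): a dict with "mtx" (3x3 intrinsics, pixels), "rvec" (rotation vector, rad) and "tvec" (3), from world to camera coordinates, as OpenCV has them; the wrist camera has in their place "T_tool_cam" (4x4, takes a point from camera to tool coordinates, whose origin is the TCP and whose axes are the flange's). Camera axes: x right, y down, z forward; pixel columns grow to the right and rows downward; lengths in m; the calibration is good to about 2 mm. A picture is of the moment at which its call begins: read the wrist's pose just before it. camera_model takes no time and is no camera call.
- r.hand_in(): hands the job in, once; it reports no verdict.
The state is a dict: "clock": time; "joints": joint angles; "qvel": joint speeds; "tau": joint torques, N m; "tcp_pos": TCP position; "orientation": TCP orientation; "contact_force": force on the tool from outside, world axes, zero at the start; "moment": the same for the moment, N m; "grip_width": finger opening in m.
Only numpy, scipy, OpenCV 4.12 (cv2) and the standard library are available. Lean on these libraries where they do the work, as an engineer would, in place of code of your own. Each camera call takes 0.05 s, during which the arm holds its last target. There are 200 camera calls.

## Working session

There is one attempt and no reset: what is moved stays moved. The work goes in short steps, Python scripts to look and compute and a tool call to move; the robot and the scene stay as the last step left them, time stands still between calls to the robot, and variables do not carry over. Pictures are saved under pics/ and viewed, about 8 in all and at most 12, crops included, and the job is handed in when it is done.

Besides the shell and the picture viewer there is one more tool, called after "Call:" in YAML: its name, and indented under it one key for each argument. play_rows: Moves the arm, as the interface text tells. Its arguments: {"type":"object","properties":{"deltas":{"type":"array"},"squeeze":{"type":"number"}},"required":["deltas"]}

```bash
mkdir -p pics; cat > h.py <<'E'
from bench import r
import numpy as np, cv2
from scipy.spatial.transform import Rotation as R
def save(n,im): cv2.imwrite('pics/'+n+'.png',im[:,:,::-1])
def cam(name,o=None):
    m=r.camera_model(name);K=np.array(m['mtx'])
    if name=='wrist':
        T=np.eye(4);T[:3,:3]=R.from_rotvec(o['orientation']).as_matrix();T[:3,3]=o['tcp_pos']
        T=T@np.array(m['T_tool_cam']);return K,T[:3,:3],T[:3,3]
    Rm=R.from_rotvec(np.ravel(m['rvec'])).as_matrix();return K,Rm.T,-Rm.T@np.ravel(m['tvec'])
def pts(d,c):
    K,Rm,t=c;v,u=np.mgrid[:480,:640]
    p=np.stack([(u-K[0,2])/K[0,0]*d,(v-K[1,2])/K[1,1]*d,d],-1);return p@Rm.T+t
def ray(u,v,z,c):
    K,Rm,t=c;q=Rm@np.array([(u-K[0,2])/K[0,0],(v-K[1,2])/K[1,1],1]);return t+q*(z-t[2])/q[2]
E
python3 - <<'E'
from h import *
o=r.get_obs();print(o['tcp_pos'],o['orientation'],r.grip_point_offset,o['clock'])
for n in('top','scene'):
    im,d=r.grab_frame(n);save(n,im);np.save(n+'.npy',d);np.save(n+'_im.npy',im)
    c=cam(n);print(n,c[2],c[1][:,2])
print(r.camera_model('wrist')['T_tool_cam'])
E
```

```text
[ 0.20877667 -0.64125291  0.23029497] [-3.10092829e+00 -4.92212147e-01  7.36685802e-04] 0.0187 0.0
top [ 0.37963722 -0.02020594  1.21383492] [ 0.17380308 -0.0090624  -0.98473873]
scene [0.16212388 0.57210271 0.99084034] [ 0.34075921 -0.51126623 -0.78898036]
[[ 4.37866859e-04 -9.54108350e-01 -2.99461290e-01  7.77329441e-02]
 [ 9.99999904e-01  4.24819601e-04  1.08671438e-04 -5.19441407e-04]
 [ 2.35326990e-05 -2.99461309e-01  9.54108444e-01 -1.43493153e-01]
 [ 0.00000000e+00  0.00000000e+00  0.00000000e+00  1.00000000e+00]]
```

View pics/top.png

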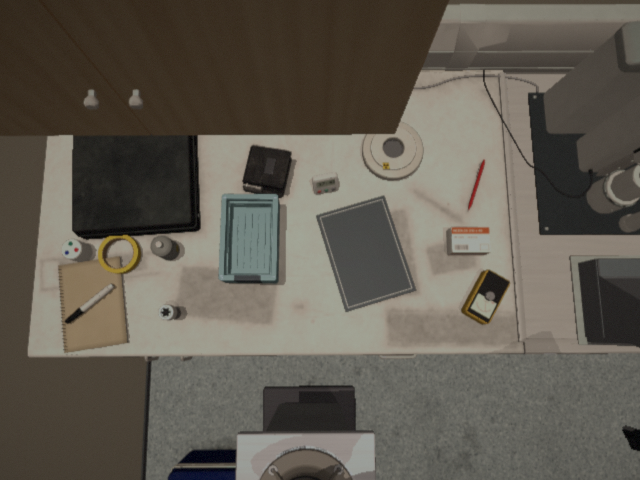

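View pics/scene.png

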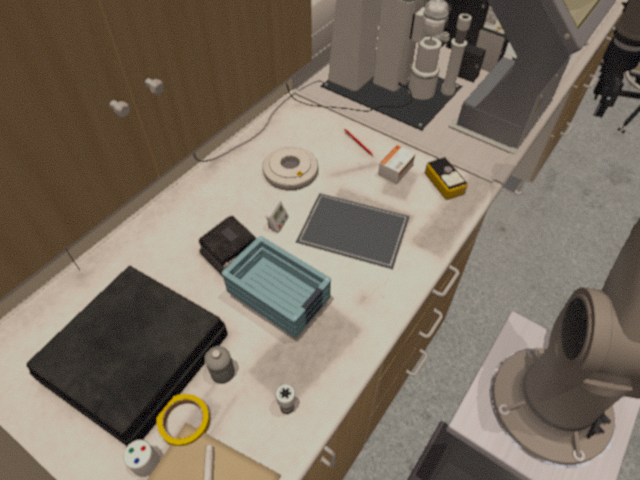

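The top view shows the stack at about (250,238) with its grip end toward the robot, and the mat at (365,253), turned by about 15°. The shield is at (170,312), the pot at (162,245) and the needle box at (469,240). A cupboard overhangs the upper left.

```bash
python3 - <<'E'
from h import *
d=np.load('top.npy');im=np.load('top_im.npy');c=cam('top');P=pts(d,c)
hsv=cv2.cvtColor(im,cv2.COLOR_RGB2HSV)
print(hsv[200,229],hsv[253,365],P[60,200],P[60,400],P[130,100])
def rect(m,z):
    cs,_=cv2.findContours(m.astype(np.uint8),cv2.RETR_EXTERNAL,cv2.CHAIN_APPROX_NONE)
    q=max(cs,key=cv2.contourArea)[:,0]
    w=np.array([ray(u,v,z,c)[:2] for u,v in q],np.float32)
    b=cv2.minAreaRect(w*1000);print(b,np.round(cv2.boxPoints(b)).tolist())
V,U=np.mgrid[:480,:640]
m=(hsv[...,0]>80)&(hsv[...,0]<105)&(hsv[...,1]>50)&(U>205)&(U<290)&(V>180)&(V<295)
z=P[...,2]
print('rim z',np.percentile(z[m],[5,50,90,97]))
zr=0.098
rect(m&(z>.085),zr)
dark=(hsv[...,2]<95)&(U>300)&(U<430)&(V>180)&(V<320)
dark=cv2.morphologyEx(dark.astype(np.uint8),cv2.MORPH_CLOSE,np.ones((5,5)))
rect(dark>0,.003)
for n,(u,v) in dict(shield=(170,312),pig=(162,245),jar=(73,250),needles=(469,240),box=(325,183),blackbox=(268,168),ring=(392,150),bag=(135,185)).items():
    s=np.s_[v-14:v+15,u-14:u+15];q=P[s].reshape(-1,3);q=q[(q[:,2]>.02)]
    h=q[:,2].max();t=q[q[:,2]>h-.012];print(n,h,t.mean(0),len(t))
E
```

```text
[83 38 60] [20 10 74] [0.70492691 0.1154484  0.65527066] [ 0.70524105 -0.12735709  0.65417804] [0.70473453 0.32448224 0.44404882]
rim z [0.06141551 0.06618169 0.07278262 0.07393778]Traceback (most recent call last):
  File "<stdin>", line 15, in <module>
  File "<stdin>", line 7, in rect
ValueError: max() iterable argument is empty
```

```bash
python3 - <<'E'
from h import *
d=np.load('top.npy');im=np.load('top_im.npy');c=cam('top');P=pts(d,c)
hsv=cv2.cvtColor(im,cv2.COLOR_RGB2HSV)
def rect(m,z):
    cs,_=cv2.findContours(m.astype(np.uint8),cv2.RETR_EXTERNAL,cv2.CHAIN_APPROX_NONE)
    q=max(cs,key=cv2.contourArea)[:,0]
    w=np.array([ray(u,v,z,c)[:2] for u,v in q],np.float32)
    b=cv2.minAreaRect(w*1000);print(b,np.round(cv2.boxPoints(b)).tolist())
V,U=np.mgrid[:480,:640]
z=P[...,2]
m=(z>.088)&(z<.11)&(U>208)&(U<292)&(V>180)&(V<295)
print('rim z',np.percentile(z[m],[5,50,90,97]))
rect(m,.098)
dark=(hsv[...,2]<95)&(U>300)&(U<430)&(V>190)&(V<320)
dark=cv2.morphologyEx(dark.astype(np.uint8),cv2.MORPH_CLOSE,np.ones((5,5)))
rect(dark>0,.003)
for n,(u,v) in dict(shield=(170,312),pig=(162,245),jar=(73,250),needles=(469,240),box=(325,183),blackbox=(268,168),ring=(392,150),bag=(135,185)).items():
    s=np.s_[v-14:v+15,u-14:u+15];q=P[s].reshape(-1,3);q=q[(q[:,2]>.02)]
    h=q[:,2].max();t=q[q[:,2]>h-.012];print(n,h,t.mean(0).round(4),len(t))
E
```

```text
rim z [0.09247245 0.09814705 0.10123209 0.10249119]
((594.55126953125, 125.91868591308594), (130.8590850830078, 199.5571746826172), 89.34857177734375) [[494.0, 62.0], [694.0, 59.0], [695.0, 190.0], [496.0, 192.0]]
((571.7324829101562, -148.28860473632812), (248.43162536621094, 179.26683044433594), 16.45060920715332) [[427.0, -98.0], [478.0, -269.0], [716.0, -199.0], [665.0, -27.0]]
shield 1.2138349246465583 [ 0.3796 -0.0202  1.2138] 2
pig 1.2138349246465583 [ 0.3796 -0.0202  1.2138] 5
jar 1.2138349246465583 [ 0.3796 -0.0202  1.2138] 4
needles 1.2138349246465583 [ 0.3796 -0.0202  1.2138] 4
box 1.2138349246465583 [ 0.3796 -0.0202  1.2138] 5
blackbox 1.2138349246465583 [ 0.3796 -0.0202  1.2138] 2
ring 1.2138349246465583 [ 0.3796 -0.0202  1.2138] 9
bag 1.2138349246465583 [ 0.3796 -0.0202  1.2138] 8
```

```bash
cat >> h.py <<'E'
def plan(pos,yaw,tilt=0):
    o=r.get_obs();A=R.from_rotvec(o['orientation']).as_matrix();s,c=np.sin(yaw),np.cos(yaw)
    B=np.array([[-s,c,0],[c,s,0],[0,0,-1.]]) if 0 else np.column_stack([[-s,c,0],[c,s,0],[0,0,-1.]])
    B=B@R.from_rotvec([tilt,0,0]).as_matrix()
    print(np.round(A.T@(np.array(pos)-o['tcp_pos'])*1000,1).tolist(),np.round(R.from_matrix(A.T@B).as_rotvec(),4).tolist())
E
python3 - <<'E'
from h import *
d=np.load('top.npy');c=cam('top');P=pts(d,c)
for n,(u,v) in dict(shield=(170,312),pig=(162,245),jar=(73,250),needles=(469,240),box=(325,183)).items():
    s=np.s_[v-14:v+15,u-14:u+15];q=P[s].reshape(-1,3);q=q[(q[:,2]>.02)&(q[:,2]<.3)]
    h=q[:,2].max();t=q[q[:,2]>h-.012];print(n,h,t.mean(0).round(4),len(t))
plan([.45,-.22,.24],-.4); plan([.5,.127,.24],-.011)
E
```

```text
shield 0.08120952533219428 [0.4271 0.3113 0.0761] 207
pig 0.09817910595037538 [0.5789 0.3306 0.0925] 36
jar 0.06628489133470006 [0.5748 0.5422 0.06  ] 333
needles 0.05648134654483927 [ 0.5944 -0.3912  0.0493] 726
box 0.06401794176600384 [ 0.7477 -0.0488  0.0566] 169
[359.8, -326.0, -9.1] [-0.0016, -0.0006, -0.856]
[514.8, -640.4, -8.6] [-0.0015, -0.0009, -1.245]
```

Call:
play_rows:
  deltas:
    - [60,[50,-40,0],[0,0,-0.11]]
    - [60,[100,-80,0],[0,0,-0.22]]
    - [60,[145,-120,0],[0,0,-0.33]]
    - [60,[190,-165,0],[0,0,-0.45]]
    - [60,[235,-205,-5],[0,0,-0.56]]
    - [60,[280,-250,-8],[0,0,-0.66]]
    - [60,[320,-290,-9],[0,0,-0.76]]
    - [60,[360,-326,-9],[0,0,-0.856]]
  squeeze: 60

```text
clock: 1.1
tcp_pos: [0.4506, -0.2178, 0.24]
orientation: [-2.614, -1.74, -0.0]
contact_force: [1.3, -1.4, 0.4]
grip_width: 0.0602
```

```bash
python3 - <<'E'
from h import *
o=r.get_obs();print(o['tcp_pos'],o['clock'],o['grip_width']);plan([.5,.127,.24],-.011)
E
```

```text
[ 0.45063137 -0.21784402  0.23997397] 1.1 0.0601870781784619
[337.2, -87.5, 0.4] [-0.0009, -0.0012, -0.3852]
```

Call:
play_rows:
  deltas:
    - [60,[55,-14,0],[0,0,-0.06]]
    - [60,[110,-28,0],[0,0,-0.12]]
    - [60,[165,-43,0],[0,0,-0.19]]
    - [60,[220,-57,0],[0,0,-0.25]]
    - [60,[275,-71,0],[0,0,-0.32]]
    - [60,[325,-84,0],[0,0,-0.37]]
    - [60,[337,-87.5,0],[0,0,-0.385]]
    - [60,[337,-87.5,0],[0,0,-0.385]]

```text
clock: 2.1
tcp_pos: [0.4997, 0.127, 0.24]
orientation: [-2.231, -2.209, 0.0]
contact_force: [0.4, 0.3, -0.5]
grip_width: 0.0601
```

```bash
python3 - <<'E'
from h import *
o=r.get_obs();im,d=r.grab_frame('wrist');save('w1',im);np.save('w1.npy',d);c=cam('wrist',o);P=pts(d,c);np.save('w1P.npy',P)
z=P[...,2];m=(z>.09)&(z<.11)
q=P[m];print(o['tcp_pos'],q.min(0),q.max(0),np.median(q[:,2]))
# grip rim: inner/outer edges near y=.11..0.14
for y in (.08,.10,.115,.13,.145,.16,.18):
    k=m&(abs(P[...,1]-y)<.004)&(P[...,0]<.55);x=P[k][:,0]
    if len(x): print(y,np.percentile(x,[2,50,98]).round(4),len(x),np.median(P[k][:,2]))
E
```

```text
[0.49965409 0.12703035 0.2400153 ] [0.49561909 0.06232992 0.0900091 ] [0.69744676 0.19378344 0.1016226 ] 0.09887434798068345
0.08 [0.4958 0.503  0.5283] 171 0.09870812169660176
0.1 [0.496  0.5016 0.5072] 143 0.09903928419603253
0.115 [0.4963 0.5021 0.508 ] 158 0.09918998011590233
0.13 [0.4964 0.5019 0.508 ] 158 0.09927383181377336
0.145 [0.4967 0.502  0.508 ] 163 0.09928063928968611
0.16 [0.4969 0.5028 0.5081] 174 0.09907022260389445
0.18 [0.4972 0.5081 0.5482] 357 0.09888055470607976
```

View pics/w1.png

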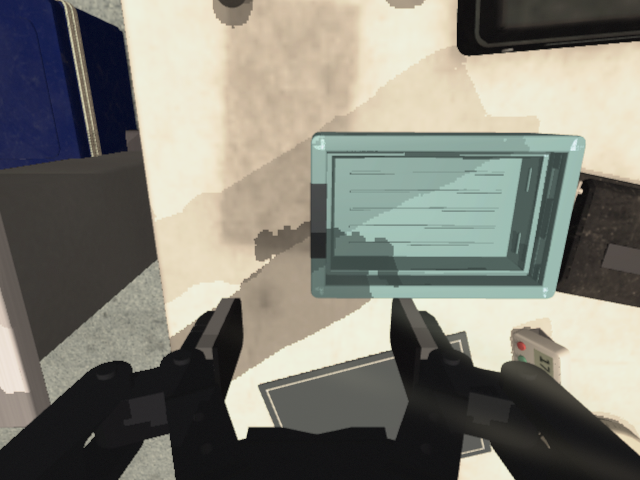

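The dark inlay is at (318,215), and the rim centre measures (0.502, 0.1275) with its top at z≈0.0985. Descending.

Call:
play_rows:
  deltas:
    - [34,[0.5,2.3,40],[0,0,0.004]]
    - [34,[0.5,2.3,80],[0,0,0.004]]
    - [34,[0.5,2.3,115],[0,0,0.004]]
    - [34,[0.5,2.3,140],[0,0,0.004]]
    - [34,[0.5,2.3,155],[0,0,0.004]]
    - [34,[0.5,2.3,160],[0,0,0.004]]
    - [34,[0.5,2.3,160],[0,0,0.004]]

```text
clock: 3.02
tcp_pos: [0.5022, 0.1258, 0.0804]
orientation: [-2.24, -2.202, 0.001]
contact_force: [-0.5, -1.0, 0.2]
grip_width: 0.0341
```

Call:
play_rows:
  deltas:
    - [6,[0,0,0],[0,0,0]]
    - [6,[0,0,0],[0,0,0]]
    - [6,[0,0,0],[0,0,0]]
    - [6,[0,0,0],[0,0,0]]
  squeeze: 60

```text
clock: 3.52
tcp_pos: [0.5021, 0.1259, 0.0814]
orientation: [-2.24, -2.203, 0.001]
contact_force: [-2.6, -1.8, 5.3]
grip_width: 0.0104
```

Call:
play_rows:
  deltas:
    - [5,[0,0.3,-5.8],[0.03,0,0]]
    - [5,[0,0.8,-11.6],[0.06,0,0]]
    - [5,[0,1.4,-17.4],[0.09,0,0]]
    - [5,[0,2.2,-23.2],[0.12,0,0]]
    - [5,[0,3.2,-28.9],[0.15,0,0]]
    - [5,[0,4.2,-33.9],[0.176,0,0]]
    - [5,[0,4.2,-33.9],[0.176,0,0]]

```text
clock: 4.4
tcp_pos: [0.507, 0.1258, 0.1157]
orientation: [-2.147, -2.11, 0.185]
contact_force: [-0.6, -0.3, -1.7]
grip_width: 0.0105
```

```bash
python3 - <<'E'
from h import *
o=r.get_obs();print(o['contact_force'],o['moment'])
im,d=r.grab_frame('scene');save('s2',cv2.resize(im[200:360,180:380],None,fx=3,fy=3))
E
```

```text
[-0.60954763 -0.31943663 -1.69827283] [-0.02060188 -0.09441085  0.00628339]
```

View pics/s2.png

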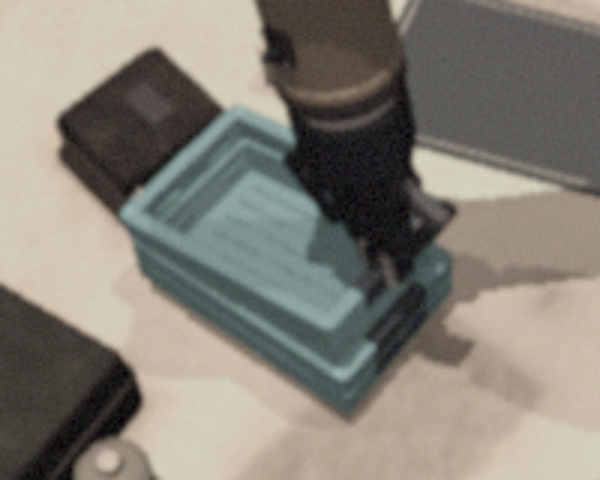

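The top tray's grip end (around (355,330) in the crop) is tilted up. The tray below still sits flat, and the force is small. Drawing now.

Call:
play_rows:
  deltas:
    - [5,[0,-3,0.5],[0,0,0]]
    - [5,[0,-6,1.0],[0,0,0]]
    - [5,[0,-9,1.5],[0,0,0]]
    - [5,[0,-9,1.5],[0,0,0]]

```text
clock: 4.95
tcp_pos: [0.4969, 0.126, 0.1156]
orientation: [-2.147, -2.111, 0.187]
contact_force: [-0.8, 0.6, -1.4]
grip_width: 0.0104
```

Call:
play_rows:
  deltas:
    - [5,[0,-3,0.5],[0,0,0]]
    - [5,[0,-6.5,1.1],[0,0,0]]
    - [5,[0,-10,1.7],[0,0,0]]
    - [5,[0,-14,2.4],[0,0,0]]
    - [5,[0,-18,3],[0,0,0]]
    - [5,[0,-18,3],[0,0,0]]

```text
clock: 5.7
tcp_pos: [0.4781, 0.1262, 0.1158]
orientation: [-2.146, -2.111, 0.187]
contact_force: [-0.5, -0.2, -1.6]
grip_width: 0.0106
```

```bash
python3 - <<'E'
from h import *
o=r.get_obs();print(o['contact_force'],o['moment'],o['tcp_pos'])
plan([.480,.126,.155],-.014,.187);plan([.480,.126,.155],-.014,.0);plan([.480,.126,.20],-.014,.0)
E
```

```text
[-0.49507207 -0.19729079 -1.55027227] [ 0.00255005 -0.0829947   0.03540775] [0.47813042 0.12624995 0.11579341]
[-0.2, -5.0, -38.9] [0.0105, 0.0001, -0.0024]
[-0.2, -5.0, -38.9] [-0.1765, 0.0003, -0.0023]
[-0.3, -12.9, -83.2] [-0.1765, 0.0003, -0.0023]
```

Call:
play_rows:
  deltas:
    - [5,[0,-1,-6],[0,0,0]]
    - [5,[0,-2.5,-14],[0,0,0]]
    - [5,[0,-4.5,-25],[0,0,0]]
    - [5,[0,-7,-40],[0,0,0]]
    - [5,[0,-11,-60],[0,0,0]]
    - [5,[0,-14.5,-80],[0,0,0]]
    - [5,[0,-18,-100],[0,0,0]]
    - [5,[0,-18,-100],[0,0,0]]

```text
clock: 6.7
tcp_pos: [0.4791, 0.1268, 0.2194]
orientation: [-2.148, -2.113, 0.182]
contact_force: [0.4, 0.1, -2.1]
grip_width: 0.0105
```

```bash
python3 - <<'E'
from h import *
o=r.get_obs();print(o['contact_force'],o['moment'],o['tcp_pos'])
im,d=r.grab_frame('top');save('t3',cv2.resize(im[150:330,180:420],None,fx=2.5,fy=2.5))
plan([.480,.126,.215],-.014,.0);plan([.490,-.03,.215],.13);plan([.482,-.175,.20],.287)
E
```

```text
[ 0.3676722   0.09511782 -2.10792337] [ 0.00240059 -0.07352265  0.00638053] [0.47908931 0.12684204 0.21939692]
[-0.4, 2.1, 2.9] [-0.1745, 0.0001, -0.0024]
[-156.2, 14.5, 0.7] [-0.1742, -0.0124, -0.146]
[-301.3, 11.6, 16.5] [-0.1732, -0.0261, -0.3026]
```

View pics/t3.png

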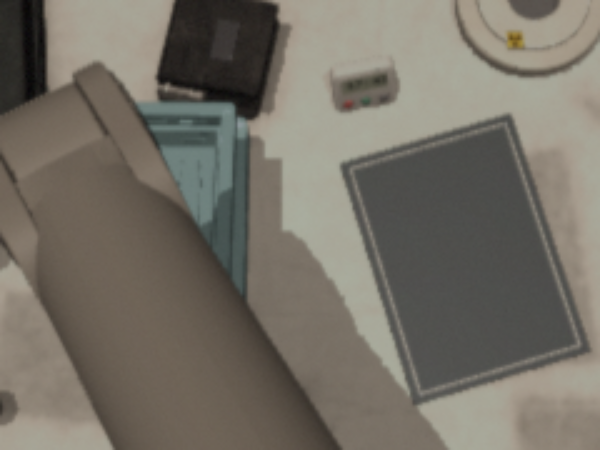

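The lower stack is still in place and the measured load is that of one tray. Carrying it to the mat.

Call:
play_rows:
  deltas:
    - [5,[0,1,1],[-0.05,0,0]]
    - [5,[-20,3,1],[-0.1,0,-0.02]]
    - [5,[-60,6,1],[-0.15,-0.005,-0.05]]
    - [5,[-105,10,1],[-0.174,-0.009,-0.1]]
    - [5,[-156,14,1],[-0.174,-0.012,-0.146]]
    - [5,[-205,14,5],[-0.174,-0.017,-0.2]]
    - [5,[-255,13,10],[-0.173,-0.022,-0.25]]
    - [5,[-301,12,16],[-0.173,-0.026,-0.302]]

```text
clock: 7.75
tcp_pos: [0.4815, -0.1764, 0.1995]
orientation: [-1.879, -2.516, 0.001]
contact_force: [0.6, 0.6, -1.9]
grip_width: 0.0103
```

Call:
play_rows:
  deltas:
    - [5,[0,0,0],[0,0,0]]
    - [5,[0,0,0],[0,0,0]]

```text
clock: 8.0
tcp_pos: [0.4809, -0.1758, 0.1987]
orientation: [-1.878, -2.514, 0.001]
contact_force: [-0.5, 0.8, -2.0]
grip_width: 0.0106
```

```bash
python3 - <<'E'
from h import *
o=r.get_obs();im,d=r.grab_frame('wrist');c=cam('wrist',o);P=pts(d,c)
im2,d2=r.grab_frame('scene');P2=pts(d2,cam('scene'))
save('c4',np.hstack([cv2.resize(im,(400,300)),cv2.resize(im2,(400,300))]))
B=R.from_rotvec(o['orientation']).as_matrix();print(o['tcp_pos'],B[:,1],B[:,2])
# tray points in the tool frame from the wrist
hsv=cv2.cvtColor(im,cv2.COLOR_RGB2HSV)
q=(P-o['tcp_pos'])@B
m=(hsv[...,0]>78)&(hsv[...,0]<105)&(hsv[...,1]>40)&(P[...,2]>.1)&(P[...,2]<.3)
rim=m&(abs(q[...,2]+.019)<.012)
e=q[rim];print(len(e),e.min(0),e.max(0))
b=cv2.minAreaRect((e[:,:2]*1000).astype(np.float32));print(b)
A=np.c_[e[:,:2],np.ones(len(e))];print('tilt z=ax+by+c',np.linalg.lstsq(A,e[:,2],rcond=None)[0])
plan([.482,-.175,.060],.287)
E
```

```text
[ 0.48094832 -0.17581013  0.19873891] [ 0.95897083  0.28349232 -0.00265578] [-0.00314905  0.00128425 -0.99999422]
10610 [-0.06086517 -0.00472776 -0.02940346] [ 0.06825872  0.14310118 -0.00700191]
((3.5998764038085938, 69.18292999267578), (147.4911651611328, 129.3448028564453), 89.81636810302734)
tilt z=ax+by+c [-0.01104123  0.01415567 -0.01669403]
[-0.5, 0.5, 139.3] [-0.0016, -0.0014, 0.0029]
```

View pics/c4.png

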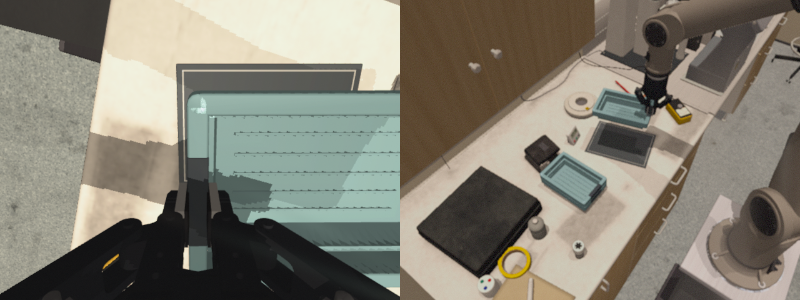

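Call:
play_rows:
  deltas:
    - [5,[-1,0.5,25],[0,0,0]]
    - [5,[-2,0.5,55],[-0.005,0,0]]
    - [5,[-2,0.5,90],[-0.01,0,0.003]]
    - [5,[-2,0.5,120],[-0.012,0,0.003]]
    - [5,[-2,0.5,142],[-0.012,0,0.003]]
    - [5,[-2,0.5,152],[-0.012,0,0.003]]
    - [5,[-2,0.5,157],[-0.012,0,0.003]]
    - [5,[-2,0.5,157],[-0.012,0,0.003]]

```text
clock: 9.1
tcp_pos: [0.4828, -0.1762, 0.0427]
orientation: [1.877, 2.512, 0.015]
contact_force: [0.7, 0.0, -1.8]
grip_width: 0.0108
```

Call:
play_rows:
  deltas:
    - [5,[0,0,1.5],[0,0,0]]
    - [5,[0,0,3],[0,0,0]]
    - [5,[0,0,4],[0,0,0]]
    - [5,[0,0,4],[0,0,0]]

```text
clock: 9.6
tcp_pos: [0.4828, -0.1762, 0.0387]
orientation: [1.877, 2.512, 0.015]
contact_force: [-1.0, 0.4, -2.6]
grip_width: 0.0106
```

Call:
play_rows:
  deltas:
    - [5,[0,0,1],[0,0,0]]
    - [5,[0,0,2],[0,0,0]]
    - [5,[0,0,2],[0,0,0]]

```text
clock: 9.98
tcp_pos: [0.4827, -0.1762, 0.0366]
orientation: [1.877, 2.512, 0.015]
contact_force: [0.3, -0.2, -1.7]
grip_width: 0.0104
```

Call:
play_rows:
  deltas:
    - [5,[0,0,1],[0,0,0]]
    - [5,[0,0,1.5],[0,0,0]]
    - [5,[0,0,1.5],[0,0,0]]

```text
clock: 10.35
tcp_pos: [0.4828, -0.1762, 0.0363]
orientation: [1.877, 2.512, 0.013]
contact_force: [-4.3, 1.0, 12.3]
grip_width: 0.0102
```

Contact with the mat. Releasing, then retracting.

Call:
play_rows:
  deltas:
    - [16,[0,0,0],[0,0,0]]
    - [24,[0,0,0],[0,0,0]]
    - [30,[0,0,0],[0,0,0]]
    - [34,[0,0,-4],[0,0,0]]
    - [34,[0,0,-15],[0,0,0]]
    - [34,[0,0,-50],[0,0,0]]
    - [40,[0,0,-100],[0,0,0]]
    - [50,[0,0,-155],[0,0,0]]

```text
clock: 11.35
tcp_pos: [0.4808, -0.1765, 0.1932]
orientation: [1.877, 2.513, 0.014]
contact_force: [0.5, -1.4, -0.9]
grip_width: 0.05
```

Call:
play_rows:
  deltas:
    - [60,[25,-20,-20],[0,0,0.1]]
    - [60,[70,-30,-20],[0,0,0.1]]
    - [60,[120,-30,-20],[0,0,0.1]]
    - [60,[180,-30,-20],[0,0,0.1]]

```text
clock: 11.85
tcp_pos: [0.4004, -0.0114, 0.2139]
orientation: [2.002, 2.413, 0.015]
contact_force: [0.6, 1.1, 0.1]
grip_width: 0.0599
```

```bash
python3 - <<'E'
from h import *
o=r.get_obs();print(o['tcp_pos'],o['clock'])
im,d=r.grab_frame('top');save('t5',im);c=cam('top');P=pts(d,c);z=P[...,2]
V,U=np.mgrid[:480,:640]
def rect(m,z):
    cs,_=cv2.findContours(m.astype(np.uint8),cv2.RETR_EXTERNAL,cv2.CHAIN_APPROX_NONE)
    q=max(cs,key=cv2.contourArea)[:,0]
    w=np.array([ray(u,v,z,c)[:2] for u,v in q],np.float32)
    print(cv2.minAreaRect(w*1000))
m=(z>.042)&(z<.065)&(U>310)&(U<425)&(V>185)&(V<315);print(np.median(z[m]));rect(m,.053)
A=P[m];L=np.linalg.lstsq(np.c_[A[:,:2],np.ones(len(A))],A[:,2],rcond=None)[0];print(L)
m=(z>.062)&(z<.085)&(U>205)&(U<292)&(V>180)&(V<295);print(np.median(z[m]));rect(m,.074)
E
```

```text
[ 0.40042607 -0.01144484  0.21391663] 11.85
0.053358104704923415
((572.7166748046875, -147.1182861328125), (200.4842071533203, 131.0867156982422), 16.630001068115234)
[-0.0006787  -0.00012072  0.05342976]
0.07383657129278398
((595.5172119140625, 125.8124008178711), (130.8240966796875, 201.04684448242188), 89.31066131591797)
```

View pics/t5.png

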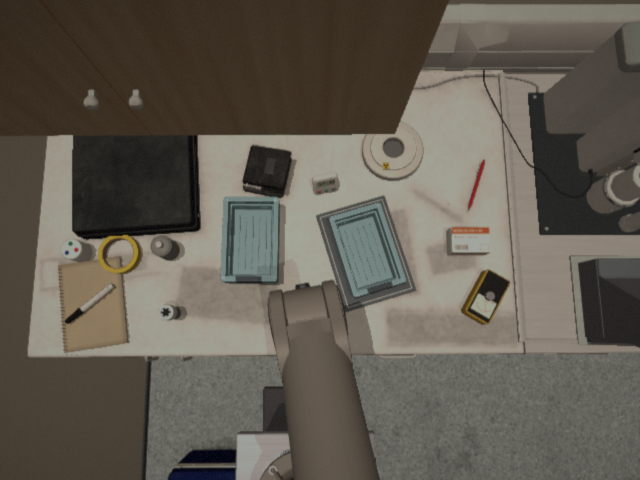

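The tray lies flat at (365,253), within 1 mm of the mat centre, and the stack is undisturbed at (250,240). Next is the syringe.

```bash
python3 - <<'E'
from h import *
plan([.43,.15,.2],.35);plan([.427,.311,.2],.63)
E
```

```text
[144.9, 61.1, 14.9] [0.0105, -0.0021, -0.1552]
[303.4, 89.3, 15.7] [0.0108, -0.0006, -0.4352]
```

Call:
play_rows:
  deltas:
    - [70,[45,25,5],[0.003,0,-0.05]]
    - [70,[95,45,10],[0.007,0,-0.1]]
    - [70,[145,61,15],[0.01,0,-0.155]]
    - [70,[195,71,15],[0.011,0,-0.25]]
    - [70,[250,81,15],[0.011,0,-0.34]]
    - [70,[295,88,16],[0.011,0,-0.42]]
    - [70,[303.4,89.3,16],[0.011,0,-0.435]]
    - [70,[303.4,89.3,16],[0.011,0,-0.435]]

```text
clock: 12.9
tcp_pos: [0.4269, 0.3107, 0.1998]
orientation: [-1.424, -2.8, 0.0]
contact_force: [-0.1, -0.3, -0.5]
grip_width: 0.07
```

```bash
python3 - <<'E'
from h import *
o=r.get_obs();im,d=r.grab_frame('wrist');save('w6',im);c=cam('wrist',o);P=pts(d,c)
q=P-np.array([.427,.311,0]);m=(np.hypot(q[...,0],q[...,1])<.035)&(P[...,2]>.068)&(P[...,2]<.09)
b=P[m];print(o['tcp_pos'],len(b),b.min(0),b.max(0),np.median(b[:,2]))
(x,y),rad=cv2.minEnclosingCircle((b[:,:2]*1000).astype(np.float32));print(x,y,rad)
plan([x/1000,y/1000,.041],.63)
E
```

```text
[0.42691272 0.31070944 0.19981864] 1863 [0.40993823 0.29662627 0.06819673] [0.44504011 0.33202373 0.08045425] 0.07719200846134688
427.54840087890625 314.326904296875 17.800003051757812
[3.7, 3.1, 158.7] [-0.0008, 0.0003, -0.0017]
```

View pics/w6.png

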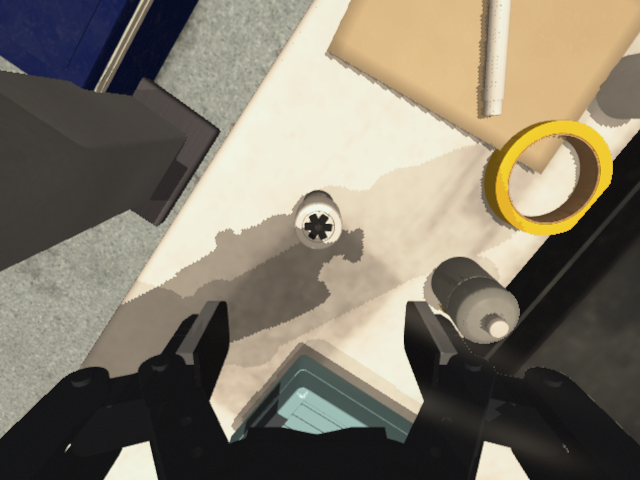

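Call:
play_rows:
  deltas:
    - [70,[3.3,3,40],[0,0,0]]
    - [70,[3.3,3,85],[0,0,0]]
    - [70,[3.3,3,125],[0,0,0]]
    - [70,[3.3,3,150],[0,0,0]]
    - [70,[3.3,3,160],[0,0,0]]
    - [70,[3.3,3,160],[0,0,0]]

```text
clock: 13.7
tcp_pos: [0.4281, 0.3129, 0.0398]
orientation: [1.428, 2.798, -0.003]
contact_force: [0.5, -0.4, 0.7]
grip_width: 0.0697
```

Call:
play_rows:
  deltas:
    - [50,[0,0,0],[0,0,0]]
    - [40,[0,0,0],[0,0,0]]
    - [30,[0,0,0],[0,0,0]]
    - [30,[0,0,0],[0,0,0]]
    - [30,[0,0,0],[0,0,0]]
  squeeze: 50

```text
clock: 14.32
tcp_pos: [0.4284, 0.3131, 0.0408]
orientation: [1.428, 2.797, -0.002]
contact_force: [-1.7, -2.0, 6.4]
grip_width: 0.0337
```

Call:
play_rows:
  deltas:
    - [30,[0,0,-10],[0,0,0]]
    - [30,[0,0,-30],[0,0,0]]
    - [30,[0,0,-70],[0,0,0]]
    - [30,[0,0,-115],[0,0,0]]
    - [30,[0,0,-160],[0,0,0]]
    - [30,[0,0,-160],[0,0,0]]

```text
clock: 15.08
tcp_pos: [0.4297, 0.3153, 0.2053]
orientation: [1.426, 2.794, 0.009]
contact_force: [1.0, 0.5, -4.0]
grip_width: 0.0337
```

```bash
python3 - <<'E'
from h import *
plan([.43,.13,.21],.3);plan([.46,-.03,.21],.0)
E
```

```text
[-150.3, -108.4, -5.1] [0.0076, 0.0008, 0.3268]
[-297.5, -178.0, -5.4] [0.0078, -0.0003, 0.6268]
```

Call:
play_rows:
  deltas:
    - [30,[-45,-30,-2],[0.008,0,0.1]]
    - [30,[-95,-65,-4],[0.008,0,0.2]]
    - [30,[-150,-100,-5],[0.008,0,0.3]]
    - [30,[-200,-125,-5],[0.008,0,0.33]]
    - [30,[-250,-150,-5],[0.008,0,0.34]]
    - [30,[-297,-175,-5],[0.008,0,0.34]]
    - [30,[-297,-175,-5],[0.008,0,0.34]]

```text
clock: 15.95
tcp_pos: [0.4612, -0.0327, 0.2086]
orientation: [-1.891, -2.508, 0.005]
contact_force: [-0.8, 0.1, -3.9]
grip_width: 0.0339
```

```bash
python3 - <<'E'
from h import *
print(r.get_obs()['tcp_pos'])
plan([.572,-.147,.17],.287)
E
```

```text
[ 0.46121605 -0.03274659  0.20858088]
[-140.3, 75.2, 38.6] [-0.003, 0.0014, -0.0082]
```

Call:
play_rows:
  deltas:
    - [30,[-35,20,5],[0,0,0]]
    - [30,[-75,40,12],[0,0,0]]
    - [30,[-110,60,24],[-0.003,0.001,-0.008]]
    - [30,[-135,73,36],[-0.003,0.001,-0.008]]
    - [30,[-140,75,39],[-0.003,0.001,-0.008]]
    - [30,[-140,75,39],[-0.003,0.001,-0.008]]

```text
clock: 16.7
tcp_pos: [0.571, -0.1454, 0.1689]
orientation: [-1.879, -2.516, 0.0]
contact_force: [0.5, 1.2, -3.5]
grip_width: 0.034
```

```bash
python3 - <<'E'
from h import *
o=r.get_obs();print(o['tcp_pos']);im,d=r.grab_frame('scene');save('s7',cv2.resize(im[140:300,280:480],None,fx=3,fy=3))
plan([.572,-.147,.05],.287)
E
```

```text
[ 0.57100471 -0.14544199  0.16888206]
[-2.2, 0.4, 119.4] [-0.0007, -0.0008, 0.0016]
```

View pics/s7.png

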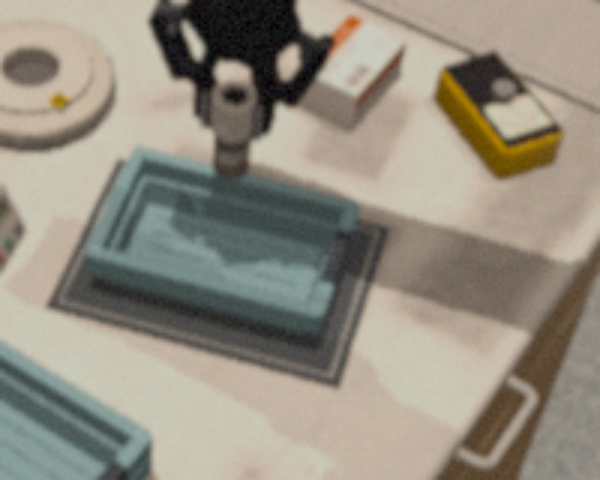

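The syringe hangs upright above the tray, at about (230,130) in the crop. Lowering it.

Call:
play_rows:
  deltas:
    - [30,[-1,0,25],[0,0,0]]
    - [30,[-1,0,55],[0,0,0]]
    - [30,[-1,0,85],[0,0,0]]
    - [30,[-1,0,105],[0,0,0]]
    - [30,[-1,0,114],[0,0,0]]
    - [30,[-1,0,118],[0,0,0]]
    - [30,[-1,0,118],[0,0,0]]

```text
clock: 17.62
tcp_pos: [0.5718, -0.146, 0.052]
orientation: [-1.879, -2.518, -0.001]
contact_force: [1.1, 0.6, -2.1]
grip_width: 0.0335
```

Call:
play_rows:
  deltas:
    - [30,[0,0,1],[0,0,0]]
    - [30,[0,0,2],[0,0,0]]
    - [30,[0,0,2.5],[0,0,0]]
    - [30,[0,0,2.5],[0,0,0]]

```text
clock: 18.12
tcp_pos: [0.5717, -0.146, 0.0495]
orientation: [-1.879, -2.518, -0.001]
contact_force: [0.1, 0.7, -3.5]
grip_width: 0.0339
```

Call:
play_rows:
  deltas:
    - [30,[0,0,0.8],[0,0,0]]
    - [30,[0,0,1.6],[0,0,0]]
    - [30,[0,0,2.4],[0,0,0]]
    - [30,[0,0,2.4],[0,0,0]]

```text
clock: 18.62
tcp_pos: [0.5717, -0.1459, 0.047]
orientation: [-1.879, -2.518, -0.001]
contact_force: [0.3, 0.6, -2.9]
grip_width: 0.0335
```

Call:
play_rows:
  deltas:
    - [30,[0,0,0.5],[0,0,0]]
    - [30,[0,0,1],[0,0,0]]
    - [30,[0,0,1],[0,0,0]]

```text
clock: 19.0
tcp_pos: [0.5718, -0.146, 0.0469]
orientation: [1.879, 2.518, -0.0]
contact_force: [-2.2, 0.6, 6.2]
grip_width: 0.0335
```

Foot is on the floor. Releasing gently, then going up.

Call:
play_rows:
  deltas:
    - [38,[0,0,0],[0,0,0]]
    - [46,[0,0,0],[0,0,0]]
    - [56,[0,0,0],[0,0,0]]
    - [62,[0,0,0],[0,0,0]]
    - [64,[0,0,-10],[0,0,0]]
    - [64,[0,0,-40],[0,0,0]]
    - [64,[0,0,-90],[0,0,0]]
    - [64,[0,0,-140],[0,0,0]]

```text
clock: 20.0
tcp_pos: [0.5717, -0.1458, 0.1889]
orientation: [1.879, 2.518, 0.0]
contact_force: [0.8, -0.3, 0.7]
grip_width: 0.064
```

Call:
play_rows:
  deltas:
    - [64,[40,-30,-10],[0,0,0]]
    - [64,[90,-60,-10],[0,0,0]]
    - [64,[140,-90,-10],[0,0,0]]
    - [64,[180,-100,-10],[0,0,0]]
    - [64,[180,-100,-10],[0,0,0]]

```text
clock: 20.62
tcp_pos: [0.4232, 0.0005, 0.1997]
orientation: [1.871, 2.521, -0.001]
contact_force: [0.0, -0.6, 0.0]
grip_width: 0.0642
```

```bash
python3 - <<'E'
from h import *
o=r.get_obs();print(o['tcp_pos'],o['clock'])
im,d=r.grab_frame('top');c=cam('top');P=pts(d,c);z=P[...,2]
im2,_=r.grab_frame('scene');save('f8',np.hstack([cv2.resize(im[150:330,200:440],(400,300)),cv2.resize(im2[140:320,220:460],(400,300))]))
V,U=np.mgrid[:480,:640]
w=(U>310)&(U<425)&(V>185)&(V<315)
m=w&(z>.042)&(z<.065);A=P[m]
print(cv2.minAreaRect((A[:,:2]*1000).astype(np.float32)),np.linalg.lstsq(np.c_[A[:,:2],np.ones(len(A))],A[:,2],rcond=None)[0])
A=P[w&(z>.073)&(z<.1)];print('cap',A.mean(0),A[:,2].max(),len(A),np.linalg.lstsq(np.c_[A[:,:2],np.ones(len(A))],A[:,2],rcond=None)[0])
m=(z>.062)&(z<.085)&(U>205)&(U<292)&(V>180)&(V<295);A=P[m];print(np.median(z[m]),cv2.minAreaRect((A[:,:2]*1000).astype(np.float32)))
E
```

```text
[0.42318932 0.00053292 0.19966166] 20.625
((573.429443359375, -147.53271484375), (200.9945831298828, 130.65838623046875), 16.48162078857422) [-0.00283035  0.00264685  0.05506394]
cap [ 0.57004778 -0.14497014  0.0826649 ] 0.09067126947272408 194 [ 0.02815889 -0.04164453  0.06057578]
0.07387610419583368 ((616.1290283203125, 120.97334289550781), (142.19602966308594, 240.8723907470703), 89.09130096435547)
```

View pics/f8.png

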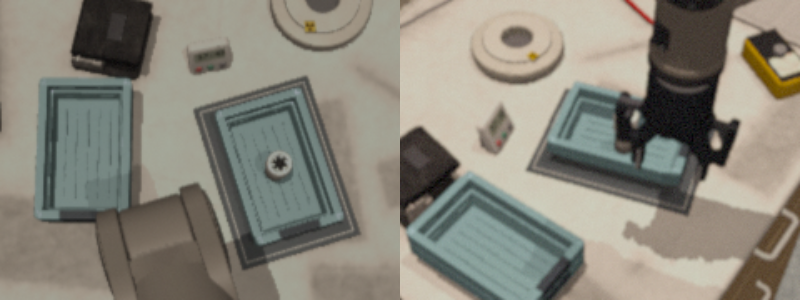

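The final view shows the tray square on the mat with the syringe standing near its middle at (280,163), cap top at z≈0.084. The two lower trays are in place and the arm is clear.

```bash
python3 -c "
from bench import r
print(r.hand_in())"
```

```text
the job is handed in; nothing more can be done
None
```

I made up the injection tray and handed the job in at about 20.7 s of the 69 s allowed; `hand_in` gives no verdict.

- **Freeing the tray:** I pinched the top tray by its grip and tipped it about 10° (34 mm up at the grip). I drew it 29 mm towards the grip end with no noticeable resistance, then lifted it.
- **Placing:** I set it on the mat, released it, then grasped the syringe round the white cap and stood it on the tray floor.

**Last checks, from the top camera:**
- **Tray:** its centre is within about 2 mm of the mat's and its angle within about 0.2°. It lies flat.
- **Syringe:** it stands near the middle of the tray, with its cap top at z≈0.084, the height expected when upright. The plane fit on its cap top gave a slope of about 0.05, against the 0.06 limit. That fit used only 194 noisy pixels, some of them not on the flat top, so I did not act on it.
- **Second tray:** its rim is at z 0.074, as expected when nested. After the tray was placed, its outline centre was within 1 mm of the stack's first measurement. In the last check the arm overlapped that outline, so the sideways reading then was invalid, though the picture shows the tray in place.
- **Lead pot and needle box:** I did not measure them again at the end. The arm did not go near either, and the pictures taken after the tray was placed show them where they were.
- **Robot:** it was clear of everything, with about zero contact force.

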